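Set the depth stop of the bracelet pin press

ROBOT

A 6-joint arm with a two-finger parallel gripper is mounted at the origin on a cart in front of the work surface, level with it; the furniture and walls round the work are solid. World frame = base frame: x ahead of the robot, y to its left, z up, the work surface at z = 0. Lengths are in m, angles in rad, forces in N, time in s.
With the tool pointing down it reaches from about 0.225 to 0.725 m from the base axis. Payload 3.1 kg.
Tool frame: the origin (TCP) lies at the very end of the fingers, on their centre line; the grasp point (between the pads) lies bot.grip_point_offset behind it (bot.grip_point_offset is the distance from the TCP to the grasp point, in m); z points along the fingers, y is the line along which they close (so a half turn about z gives the same grasp; the last joint's range is limited). The gripper opens to 85 mm and grips with 20 to 120 N. Pads are 22 mm wide; open, the fingers measure 114 mm over their backs; the gripper's body (76 mm by 85 mm) begins 54 mm behind the grasp point. The pads swing forward as they close: fully open they stand 13 mm farther back than shut.
Start: joints at [-1.269, 0.048, 0.099, 1.622, 0, 1.443], TCP at [0.219, -0.477, 0.231] pointing down, gripper open.
Joint ranges: [-2.91, 2.91], [-0.99, 1.94], [-1.21, 1.42], [-2.12, 2.29], [-1.49, 1.47], [-3.14, 3.14]. Speed limits (rad/s): [2.79, 2.79, 3.14, 3.14, 3.14, 3.14].

INTERFACE

Orientations are given as a unit quaternion [w, x, y, z].
In Python, from bench import bot gives the robot as it stands.
- The arm moves only by the shell command python3 -m jog 'ROWS'. ROWS is JSON, a list of rows, each an object with "delta_rot": the turn, a rotation vector about the tool's x, y, z in degrees, a list of three; "offset": the shift along the tool's x, y, z in mm, a list of three; "jaw": the closure, from -1 (fully open) to 1 (shut). In form: [{"delta_rot": [rx, ry, rz], "offset": [dx, dy, dz], "jaw": jaw}, ...]. A call has 1 to 20 rows; each row is the pose to reach, as a shift and turn from the pose commanded when the call began, along the tool's axes at that moment; what a row does not reach only later rows make up. A row lasts 1/10 s, in which the tool goes at most 50 mm and 8.59 degrees, less where a joint would pass 70% of its speed; a pose out of reach is approached as far as the arm can. A call with a gripper value outside its range is refused whole. The fingers move at their own pace and stop on an object; the grip force is fixed at half the most. Time passes only in rows, so rows that repeat a pose let the fingers close. It gives the time, the measured TCP pose, the force, the opening and the grip force at its end, in the units of the state.
- bot.read_state(): the state, without advancing time (a new reading comes with each control period).
- bot.get_image(name): name is "scene" or "side" or "wrist"; returns the picture (400x640x3 uint8, red, green, blue); there is no depth.
- bot.camera_model(name): a dict with "mtx" (3x3 intrinsics, pixels), "rvec" (rotation vector, rad) and "tvec" (3), from world to camera coordinates, as OpenCV has them. Camera axes: x right, y down, z forward; pixel columns grow to the right and rows downward; lengths in m; the calibration is good to about 2 mm. A picture is of the moment at which its call begins: read the wrist's pose just before it. camera_model takes no time and is no camera call; for the wrist camera it gives the pose at the moment of the call.
- bot.hand_in(): hands the job in; it is judged then, once.
The state is a dict: "time": time; "joints": joint angles; "qd": joint speeds; "effort": joint torques, N m; "ee_pos": TCP position; "ee_rot": TCP orientation; "force": force on the tool from outside, world axes, zero at the start; "ft_torque": the same for the moment, N m; "gripper_width": finger opening in m; "grasp_force": force on a finger pad.
Only numpy, scipy, OpenCV 4.12 (cv2) and the standard library are available. Lean on these libraries where they do the work, as an engineer would, in place of code of your own. Each camera call takes 0.05 s, during which the arm holds its last target. There are 200 camera calls.

TASK

Set the depth stop on the bracelet pin press. Of the three horseshoe stops in the wooden rack take the middle-sized one, whose jaws fit the flats of the press's ram, and push it straight down over the flats until it is fully home; then push the ram in by its knob until you feel the stop bear firmly against the press body, and let go. Use gentle force throughout, never more than about 3 kg, and leave the other stops and the tools lying about where they are.

Things in the scene. Friction and masses are not known exactly. Their poses are not given: they have to be found in the camera images.
- pin_press: small press for bracelet pins, fixed to the bench: dark base plate 84 x 176 x 12 mm, grey cast body (top 70 mm up), nest with three bracelet links. Origin: underside, below the ram; z up; y along the ram, +y = pushed in. The ram is a level steel rod, diameter 22 mm, axis at x 0, z 52 mm. It slides in the body with about 6 N friction, stays where left, does not turn.
- ram_mid (a point): point on the ram's axis, fixed to the press (axes as pin_press), at y -33 mm. The ram has two upright milled flats, left and right: 11.5 mm across (x), 10.5 mm long (y), top 1 mm below the ram's. Their centre lies anywhere up to 16 mm (+-y) from this point at the start, unmeasured: feel or look for it. Elsewhere the stop's prongs only ride on top of the ram. The ram is free all round here.
- boss_face (a point): centre of the end face of the body's steel boss, diameter 33 mm, out of which the ram sticks towards -y; the stop must bear on it (axes as pin_press, at y +10 mm). A black knob, diameter 34 mm, 14 mm thick, sits on the ram's outer end: its outer face is 70 mm in -y from the centre of the flats.
- stop_tab (a point): grip point of the middle stop, centre of its tab, 12 mm below the upper end. Stop: steel horseshoe 8 mm thick, 62 mm high, open end down in the rack, may lean a few degrees; tab 20 mm wide, 8 mm thick. Axes: x across the prongs, y through the thickness, z up. Fully home on the ram, its y along the ram (either way), this point is 38 mm above the ram's axis; riding on the plain ram 21 mm more.
- stop_jaw (a point): point between the middle stop's prongs, 38 mm under stop_tab, same axes; on the ram's axis when fully home. Prongs: two, straight, square, 8 x 8 mm, blunt ends 12 mm below this point, 13.5 mm clear gap between them; the bridge above (29.5 mm wide, underside 10 mm above this point) comes to rest on the flats' top.
- rack: wooden rack block 154 x 30 x 22 mm, fixed to the bench, with three pockets in a row along its x axis, 48 mm apart, each 39.5 x 9.5 mm and 14 mm deep, in each a stop, in any order. Origin at the centre of its underside.
- small_tab (a point): centre of the tab of the small stop (46 mm high, gap 8 mm), to be left in the rack
- large_tab (a point): centre of the tab of the large stop (76 mm high, gap 21 mm), to be left in the rack
- eyeglass_mid (a point): middle of a black watchmaker's loupe, 34 mm wide, 34 mm high, standing loose on the bench
- driver_mid (a point): middle of a thin watch screwdriver, 108 mm long, lying loose on the bench
- tweezer_mid (a point): middle of a pair of steel tweezers, 131 mm long, lying loose on the bench

How it is judged:
By the outcome, as a careful person would: the job done as asked, in the order asked, and still so for the second after the job is handed in, with the robot touching nothing.
It also fails if it takes over 72 s, if anything falls off the work surface, if the arm or the gripper's body presses on something with over 40 N, if the wrist force passes 120 N, or if a joint passes its speed limit or range.

## Working session

There is one attempt and no reset: what is moved stays moved. The work goes in short steps, Python scripts to look and compute and a shell command to move; the robot and the scene stay as the last step left them, time stands still between calls to the robot, and variables do not carry over. Pictures are saved under pics/ and viewed, at most 10 in all, crops included, and the job is handed in when it is done.

```bash
mkdir -p pics
python3 - <<'E'
from bench import bot
import cv2,numpy as np
for n in ["scene","side"]:
    im=bot.get_image(n); cv2.imwrite(f"pics/{n}0.png",im[:,:,::-1]); 
    m=bot.camera_model(n); R=cv2.Rodrigues(np.array(m["rvec"]))[0]; print(n,np.round(m["mtx"],1).tolist(),np.round(-R.T@np.array(m["tvec"]).ravel(),3),np.round(R[2],2))
s=bot.read_state(); print(s, bot.grip_point_offset)
E
ls
```

```text
scene [[383.5, 0.0, 321.8], [0.0, 383.5, 207.3], [0.0, 0.0, 1.0]] [0.145 0.439 0.729] [ 0.37 -0.54 -0.75]
side [[367.3, 0.0, 323.6], [0.0, 367.3, 197.1], [0.0, 0.0, 1.0]] [0.504 0.707 0.475] [-0.09 -0.87 -0.48]
{'time': 0.1, 'joints': array([-1.26881697e+00,  4.86912351e-02,  9.77320866e-02,  1.62199975e+00,
        1.45448150e-05,  1.44300149e+00]), 'qd': array([ 0.00113002, -0.00092461,  0.00277621,  0.00098002, -0.00016547,
       -0.00229236]), 'effort': array([ 3.10437033e-03, -3.39849401e+01,  3.20936894e+01,  1.58997125e-02,
       -1.62271449e-04, -4.32063814e-06]), 'ee_pos': array([ 0.21857721, -0.47672121,  0.23021541]), 'ee_rot': array([-1.07782080e-03,  9.76999905e-01,  2.13236994e-01, -8.68078349e-05]), 'force': array([-0.24146493,  0.64299396,  0.4826345 ]), 'ft_torque': array([-0.02017464,  0.01421764, -0.01550641]), 'grasp_force': 0.0, 'gripper_width': 0.08517053331998432} 0.0187
pics
```

View pics/scene0.png

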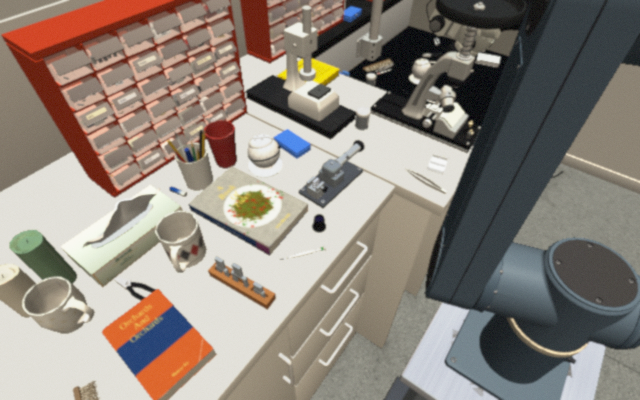

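View pics/side0.png

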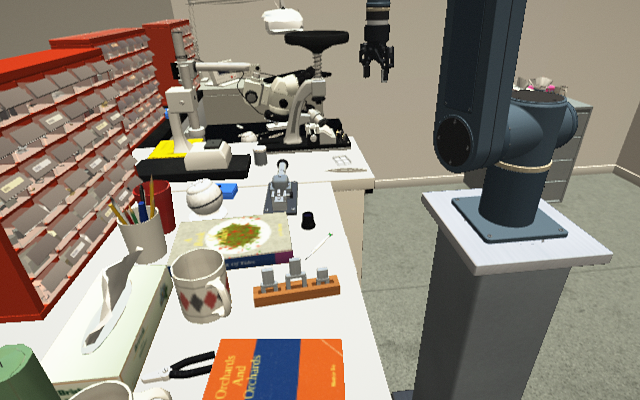

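The scene picture shows the rack at about (241,283), the press at (330,183) with its knob at (357,148), the loupe at (319,222), the driver at (303,254) and the tweezers at (427,181). The side picture shows the rack at (297,290) and the press at (282,190). I'll enlarge these areas next.

```bash
cat > h.py <<'E'
from bench import bot
import cv2,numpy as np
from scipy.spatial.transform import Rotation as Ro
def ray(m,uv):
    R=cv2.Rodrigues(np.array(m["rvec"]))[0]; c=-R.T@np.array(m["tvec"]).ravel()
    d=R.T@np.linalg.solve(np.array(m["mtx"]),[uv[0],uv[1],1.]); return c,d/np.linalg.norm(d)
def onz(m,uv,z):
    c,d=ray(m,uv); return c+d*(z-c[2])/d[2]
def tri(rs):
    A=sum(np.eye(3)-np.outer(d,d) for c,d in rs); b=sum((np.eye(3)-np.outer(d,d))@c for c,d in rs)
    return np.linalg.solve(A,b)
def proj(m,p): return cv2.projectPoints(np.array([p],float),np.array(m["rvec"]),np.array(m["tvec"]),np.array(m["mtx"]),None)[0].ravel()
def qR(q): return Ro.from_quat(np.roll(q,-1))
E
python3 - <<'E'
from h import *
a=cv2.imread("pics/scene0.png");b=cv2.imread("pics/side0.png")
f=lambda i,x,y,w,h:cv2.resize(i[y:y+h,x:x+w],(400,300),interpolation=cv2.INTER_CUBIC)
cv2.imwrite("pics/c0.png",np.vstack([np.hstack([f(a,200,245,80,60),f(a,290,135,80,60)]),np.hstack([f(b,245,245,100,75),f(b,245,150,100,75)])]))
S=bot.camera_model("scene");D=bot.camera_model("side")
for n,p,q in [("rack",(241,283),(297,290)),("knob",(357,148),(282,165)),("loupe",(319,217),(308,213))]:
    print(n,tri([ray(S,p),ray(D,q)]).round(3))
E
```

```text
rack [0.509 0.199 0.013]
knob [ 0.526 -0.277  0.053]
loupe [ 0.471 -0.028  0.037]
```

View pics/c0.png

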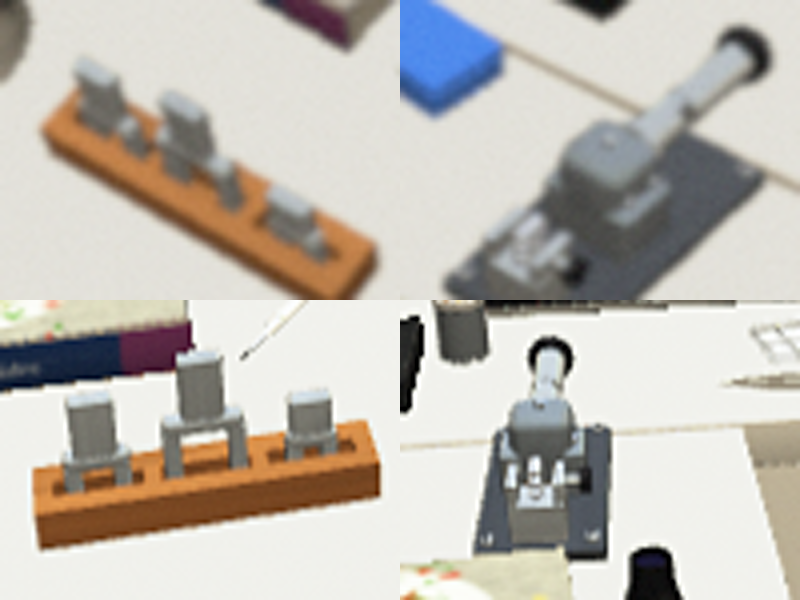

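The crop shows the middle-sized stop in the rack's left pocket in the side view, which is the +x end. Its tab top is at scene (219.6,259.4) and side (267.5,269.5). The flats show faintly at scene (426→427,154).

```bash
cat >> h.py <<'E'
S=bot.camera_model("scene");D=bot.camera_model("side")
def plan(p,yaw_y,tilt=None):
    # tool down, tool y axis along world yaw angle (deg) ; prints jog offset(mm)/delta_rot(deg)
    s=bot.read_state(); R0=qR(s["ee_rot"])
    best=None
    for a in (yaw_y,yaw_y+180):
        a=np.radians(a); y=np.array([np.cos(a),np.sin(a),0]); z=np.array([0,0,-1.]); x=np.cross(y,z)
        rv=np.degrees((R0.inv()*Ro.from_matrix(np.c_[x,y,z])).as_rotvec())
        if best is None or np.linalg.norm(rv)<np.linalg.norm(best): best=rv
    print("offset",(1000*R0.inv().apply(np.array(p)-s["ee_pos"])).round(1).tolist(),"rot",best.round(2).tolist())
E
python3 - <<'E'
from h import *
g=lambda p:(200+p[0]/5,245+p[1]/5); k=lambda p:(245+p[0]/4,245+(p[1]-300)/4)
print("midtop",tri([ray(S,g((98,72))),ray(D,k((90,398)))]).round(4),"small",tri([ray(S,g((290,200))),ray(D,k((310,395)))]).round(4),"large",tri([ray(S,g((187,103))),ray(D,k((198,358)))]).round(4))
print("rack corners z22",[onz(D,k(p),.022).round(3) for p in [(35,490),(380,458),(33,470),(372,420)]],[onz(S,g(p),.022).round(3) for p in [(42,130),(345,290),(378,250)]])
f=lambda p:(290+(p[0]-400)/5,135+p[1]/5)
print("knobtop..",onz(S,f((740,55)),.052),"flat",onz(S,f((682,103)),.062),"boss",onz(S,f((650,135)),.060))
m=bot.camera_model("wrist");R=cv2.Rodrigues(np.array(m["rvec"]))[0];s=bot.read_state();c=-R.T@np.array(m["tvec"]).ravel()
print("cam in tool",qR(s["ee_rot"]).inv().apply(c-s["ee_pos"]),qR(s["ee_rot"]).inv().apply(R[2]),m["mtx"][0][0])
plan([.53,.13,.2],90)
E
```

```text
midtop [0.5553 0.2022 0.0667] small [0.4598 0.195  0.052 ] large [0.5083 0.1967 0.0794]
rack corners z22 [array([0.583, 0.208, 0.022]), array([0.429, 0.208, 0.022]), array([0.584, 0.195, 0.022]), array([0.429, 0.182, 0.022])] [array([0.582, 0.22 , 0.022]), array([0.43 , 0.201, 0.022]), array([0.431, 0.179, 0.022])]
knobtop.. [ 0.52828141 -0.28606895  0.052     ] flat [ 0.52632745 -0.22418585  0.062     ] boss [ 0.52709251 -0.19545356  0.06      ]
cam in tool [ 0.08396483  0.0007422  -0.14222041] [-3.25647818e-01  3.34494521e-04  9.45491082e-01] 278.99148355255664
offset [535.9, -421.7, 31.3] rot [-0.12, 0.01, 24.62]
```

```bash
python3 -m jog '[{"delta_rot":[0,0,8],"offset":[180,-160,10],"jaw":-1},{"delta_rot":[0,0,8],"offset":[180,-160,10],"jaw":-1},{"delta_rot":[0,0,8],"offset":[180,-160,10],"jaw":-1},{"delta_rot":[0,0,16],"offset":[360,-320,20],"jaw":-1},{"delta_rot":[0,0,19.6],"offset":[556,-489.5,30],"jaw":-1},{"delta_rot":[0,0,19.6],"offset":[556,-489.5,30],"jaw":-1},{"delta_rot":[0,0,19.6],"offset":[556,-489.5,30],"jaw":-1},{"delta_rot":[0,0,19.6],"offset":[556,-489.5,30],"jaw":-1},{"delta_rot":[0,0,19.6],"offset":[556,-489.5,30],"jaw":-1},{"delta_rot":[0,0,19.6],"offset":[556,-489.5,30],"jaw":-1},{"delta_rot":[0,0,19.6],"offset":[556,-489.5,51],"jaw":-1},{"delta_rot":[0,0,19.6],"offset":[556,-489.5,51],"jaw":-1},{"delta_rot":[0,0,19.6],"offset":[556,-489.5,51],"jaw":-1},{"delta_rot":[0,0,19.6],"offset":[556,-489.5,51],"jaw":-1},{"delta_rot":[0,0,19.6],"offset":[556,-489.5,51],"jaw":-1},{"delta_rot":[0,0,19.6],"offset":[556,-489.5,51],"jaw":-1},{"delta_rot":[0,0,19.6],"offset":[556,-489.5,51],"jaw":-1}]'
python3 - <<'E'
from h import *
im=bot.get_image("wrist")[:,:,::-1];cv2.imwrite("pics/w1.png",im)
m=bot.camera_model("wrist"); np.save("w1.npy",m,allow_pickle=True)
for p in [(.5553,.2022,.07),(.4598,.195,.054)]: print(proj(m,p))
E
```

```text
time: 1.8
ee_pos: [0.526, 0.1589, 0.1792]
ee_rot: [-0.017, 0.997, 0.076, -0.003]
force: [-0.0, -0.1, -0.1]
gripper_width: 0.0856
grasp_force: 0.0
[279.57734163 155.64093726]
[279.43314277 240.37722684]
```

View pics/w1.png

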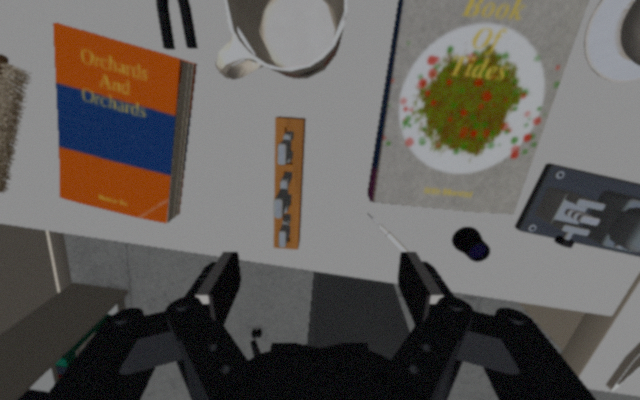

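The wrist picture shows the rack upright at columns 275–303, rows 118–248. The middle stop is at the top (284,148), the large one at (283,200) and the small one at (283,236). I'll measure the rack and stop here.

Run:
```python
from h import *
im=cv2.imread("pics/w1.png"); m=np.load("w1.npy",allow_pickle=True).item()
h=cv2.cvtColor(im,cv2.COLOR_BGR2HSV)
o=cv2.inRange(h,(5,120,60),(20,255,255)); o[:, :240]=0;o[:,340:]=0;o[:100]=0;o[260:]=0
c=max(cv2.findContours(cv2.morphologyEx(o,cv2.MORPH_CLOSE,np.ones((15,15))),0,1)[0],key=cv2.contourArea)
W=np.array([onz(m,p[0],.022)[:2]*1000 for p in c],np.float32)
r=cv2.minAreaRect(W);print(r)
plan([.535,.2,.125],95)
cv2.imwrite("pics/w1c.png",cv2.resize(im[110:260,250:330],None,fx=4,fy=4,interpolation=cv2.INTER_CUBIC))
```

```text
((510.0950622558594, 195.93609619140625), (152.2071533203125, 28.78887367248535), 5.176800727844238)
offset [15.6, -37.9, 56.1] rot [-1.96, 0.24, 3.68]
```

View pics/w1c.png

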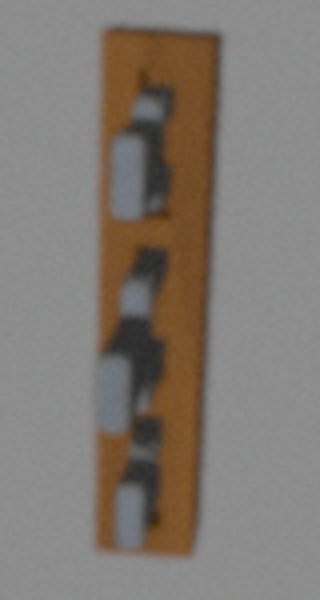

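The rack measures 152 x 29 mm, which agrees with its given size, centred at (0.510,0.196) and turned 5.2°. The middle stop's tab top is at crop (128,177), pixel (282,154), which gives about (0.5567,0.200) and agrees with its pocket at (0.558,0.2003).

```bash
python3 -m jog '[{"delta_rot":[0,0,0],"offset":[0,0,0],"jaw":-1},{"delta_rot":[0,0,0],"offset":[0,0,0],"jaw":-1},{"delta_rot":[0,0,0],"offset":[0,0,0],"jaw":-1}]'
python3 -c "
from h import *
plan([.557,.2002,.11],95.2)"
```

```text
time: 2.15
ee_pos: [0.5262, 0.1578, 0.181]
ee_rot: [-0.017, 0.997, 0.075, -0.001]
force: [-0.7, 0.0, -0.1]
gripper_width: 0.0853
grasp_force: 0.0
offset [36.8, -34.9, 72.2] rot [-1.98, 0.07, 3.41]
```

```bash
python3 -m jog '[{"delta_rot":[-2,0.1,3.4],"offset":[36.8,-34.9,40],"jaw":-1},{"delta_rot":[-2,0.1,3.4],"offset":[36.8,-34.9,60],"jaw":-1},{"delta_rot":[-2,0.1,3.4],"offset":[36.8,-34.9,72],"jaw":-1},{"delta_rot":[-2,0.1,3.4],"offset":[36.8,-34.9,72],"jaw":-1},{"delta_rot":[-2,0.1,3.4],"offset":[36.8,-34.9,72],"jaw":-1},{"delta_rot":[-2,0.1,3.4],"offset":[36.8,-34.9,72],"jaw":-1},{"delta_rot":[-2,0.1,3.4],"offset":[36.8,-34.9,72],"jaw":-1}]'
python3 - <<'E'
from h import *
m=bot.camera_model("wrist");im=bot.get_image("wrist")[:,:,::-1]
np.save("w2.npy",m,allow_pickle=True)
cv2.imwrite("pics/w2.png",im)
print(proj(m,(.557,.2002,.07)))
plan([.557,.2002,.042],95.2)
E
```

```text
time: 2.85
ee_pos: [0.5636, 0.1641, 0.1117]
ee_rot: [-0.016, 0.997, 0.077, -0.0]
force: [-1.2, 0.4, -0.4]
gripper_width: 0.0854
grasp_force: 0.0
[269.09816652 224.20292362]
offset [-1.0, -34.5, 70.5] rot [-1.78, -0.04, 3.59]
```

View pics/w2.png

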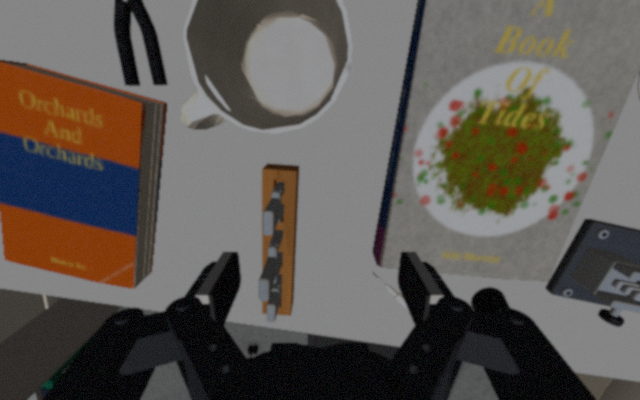

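The wrist picture shows the rack at columns 262–298, rows 165–315, with the middle stop's tab at (268,222), close to the predicted (269,224). The tool's y shift and turn did not happen, so I'll check the joints.

```bash
python3 -c "
from h import *
s=bot.read_state()
for k in ('joints','qd','effort','ee_pos'): print(k,s[k].round(3))"
```

```text
joints [0.152 0.21  0.038 1.398 0.031 3.141]
qd [-0.001  0.007 -0.006 -0.001  0.001  0.   ]
effort [-9.0000e-03 -3.9812e+01  3.1821e+01 -1.0000e-03  1.0500e-01 -0.0000e+00]
ee_pos [0.564 0.164 0.111]
```

```bash
python3 -m jog '[{"delta_rot":[0,0,0],"offset":[0,0,0],"jaw":-1},{"delta_rot":[0,0,0],"offset":[0,0,0],"jaw":-1}]'; python3 -c "
from h import *
s=bot.read_state()
for k in ('joints','qd','effort','ee_pos'): print(k,s[k].round(3))"
```

```text
time: 3.1
ee_pos: [0.563, 0.164, 0.1101]
ee_rot: [-0.015, 0.997, 0.077, -0.001]
force: [-0.1, 0.1, 0.9]
gripper_width: 0.085
grasp_force: 0.0
joints [0.152 0.211 0.037 1.397 0.031 3.141]
qd [ 0.002  0.004 -0.004 -0.002 -0.001  0.002]
effort [-1.0000e-03 -4.0071e+01  3.1979e+01  4.0000e-03  1.0500e-01 -0.0000e+00]
ee_pos [0.563 0.164 0.11 ]
```

Joint 6 is at its limit. I'll use the equivalent half turn the other way.

```bash
python3 -m jog '[{"delta_rot":[0,0,-85],"offset":[0,0,-40],"jaw":-1},{"delta_rot":[0,0,-85],"offset":[0,0,-40],"jaw":-1},{"delta_rot":[0,0,-85],"offset":[0,0,-40],"jaw":-1},{"delta_rot":[0,0,-85],"offset":[0,0,-40],"jaw":-1},{"delta_rot":[0,0,-85],"offset":[0,0,-40],"jaw":-1},{"delta_rot":[0,0,-85],"offset":[0,0,-40],"jaw":-1},{"delta_rot":[0,0,-85],"offset":[0,0,-40],"jaw":-1},{"delta_rot":[0,0,-85],"offset":[0,0,-40],"jaw":-1},{"delta_rot":[0,0,-85],"offset":[0,0,-40],"jaw":-1},{"delta_rot":[0,0,-85],"offset":[0,0,-40],"jaw":-1},{"delta_rot":[0,0,-170],"offset":[-6,-36,-40],"jaw":-1},{"delta_rot":[0,0,-170],"offset":[-6,-36,-40],"jaw":-1},{"delta_rot":[0,0,-170],"offset":[-6,-36,-40],"jaw":-1},{"delta_rot":[0,0,-170],"offset":[-6,-36,-40],"jaw":-1},{"delta_rot":[0,0,-170],"offset":[-6,-36,-40],"jaw":-1},{"delta_rot":[0,0,-170],"offset":[-6,-36,-40],"jaw":-1},{"delta_rot":[0,0,-170],"offset":[-6,-36,-40],"jaw":-1},{"delta_rot":[0,0,-170],"offset":[-6,-36,-40],"jaw":-1},{"delta_rot":[0,0,-170],"offset":[-6,-36,-40],"jaw":-1},{"delta_rot":[0,0,-170],"offset":[-6,-36,-40],"jaw":-1}]'
python3 -c "
from h import *
print(bot.read_state()['joints'].round(2))
plan([.557,.2002,.11],95.2)"
```

```text
time: 5.1
ee_pos: [0.5515, 0.1974, 0.1507]
ee_rot: [-0.003, 0.008, 1.0, 0.015]
force: [-0.0, 0.1, -0.2]
gripper_width: 0.0852
grasp_force: 0.0
[0.21 0.2  0.1  1.48 0.03 0.23]
offset [-5.7, 1.6, 40.7] rot [1.76, -0.28, -6.08]
```

```bash
python3 -m jog '[{"delta_rot":[1.8,-0.3,-6.1],"offset":[-5.7,1.6,40],"jaw":-1},{"delta_rot":[1.8,-0.3,-6.1],"offset":[-5.7,1.6,40],"jaw":-1},{"delta_rot":[1.8,-0.3,-6.1],"offset":[-5.7,1.6,40],"jaw":-1},{"delta_rot":[1.8,-0.3,-6.1],"offset":[-5.7,1.6,40],"jaw":-1},{"delta_rot":[1.8,-0.3,-6.1],"offset":[-5.7,1.6,40],"jaw":-1}]'
python3 - <<'E'
from h import *
m=bot.camera_model("wrist");im=bot.get_image("wrist")[:,:,::-1]
np.save("w3.npy",m,allow_pickle=True)
cv2.imwrite("pics/w3.png",im)
print(proj(m,(.557,.2002,.07)))
plan([.557,.2002,.042],95.2)
E
```

```text
time: 5.6
ee_pos: [0.5581, 0.2001, 0.1127]
ee_rot: [0.002, -0.042, 0.999, -0.0]
force: [0.5, 0.0, 0.8]
gripper_width: 0.0853
grasp_force: 0.0
[320.21147007 220.98094012]
offset [1.3, 0.2, 70.6] rot [-0.01, 0.18, -0.37]
```

View pics/w3.png

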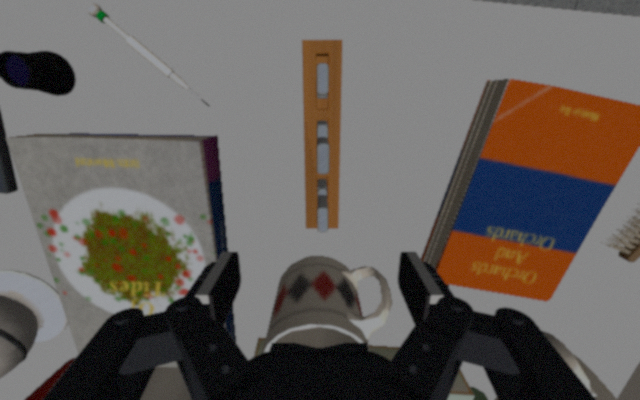

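The wrist picture shows the middle stop between the fingers at about (322,215), against a prediction of (320,221), so it is centred within 1–2 mm. I'll descend and close.

```bash
python3 -m jog '[{"delta_rot":[0,0.2,-0.4],"offset":[1.3,1,30],"jaw":-1},{"delta_rot":[0,0.2,-0.4],"offset":[1.3,1,50],"jaw":-1},{"delta_rot":[0,0.2,-0.4],"offset":[1.3,1,62],"jaw":-1},{"delta_rot":[0,0.2,-0.4],"offset":[1.3,1,70],"jaw":-1},{"delta_rot":[0,0.2,-0.4],"offset":[1.3,1,70],"jaw":-1},{"delta_rot":[0,0.2,-0.4],"offset":[1.3,1,70],"jaw":-1},{"delta_rot":[0,0.2,-0.4],"offset":[1.3,1,70],"jaw":0.3},{"delta_rot":[0,0.2,-0.4],"offset":[1.3,1,70],"jaw":0.5},{"delta_rot":[0,0.2,-0.4],"offset":[1.3,1,70],"jaw":0.7},{"delta_rot":[0,0.2,-0.4],"offset":[1.3,1,70],"jaw":1},{"delta_rot":[0,0.2,-0.4],"offset":[1.3,1,70],"jaw":1},{"delta_rot":[0,0.2,-0.4],"offset":[1.3,1,70],"jaw":1},{"delta_rot":[0,0.2,-0.4],"offset":[1.3,1,70],"jaw":1},{"delta_rot":[0,0.2,-0.4],"offset":[1.3,1,70],"jaw":1}]'
python3 -c "
from h import *
plan([.557,.2002,.042],95.2)"
```

```text
time: 7.05
ee_pos: [0.5557, 0.2014, 0.0408]
ee_rot: [-0.002, -0.046, 0.999, -0.0]
force: [0.6, 1.7, 1.0]
gripper_width: 0.0067
grasp_force: 60.0
offset [-1.1, -1.3, -1.2] rot [0.01, -0.17, 0.1]
```

```bash
python3 -m jog '[{"delta_rot":[0,0,0],"offset":[0,0,-20],"jaw":1},{"delta_rot":[0,0,0],"offset":[0,0,-60],"jaw":1},{"delta_rot":[0,0,0],"offset":[0,0,-100],"jaw":1},{"delta_rot":[0,0,0],"offset":[5,-30,-129],"jaw":1},{"delta_rot":[0,0,5.2],"offset":[67,-422,-129],"jaw":1},{"delta_rot":[0,0,5.2],"offset":[67,-422,-129],"jaw":1},{"delta_rot":[0,0,5.2],"offset":[67,-422,-129],"jaw":1},{"delta_rot":[0,0,5.2],"offset":[67,-422,-129],"jaw":1},{"delta_rot":[0,0,5.2],"offset":[67,-422,-129],"jaw":1},{"delta_rot":[0,0,5.2],"offset":[67,-422,-129],"jaw":1},{"delta_rot":[0,0,5.2],"offset":[67,-422,-129],"jaw":1},{"delta_rot":[0,0,5.2],"offset":[67,-422,-129],"jaw":1},{"delta_rot":[0,0,5.2],"offset":[67,-422,-129],"jaw":1},{"delta_rot":[0,0,5.2],"offset":[67,-422,-129],"jaw":1},{"delta_rot":[0,0,5.2],"offset":[67,-422,-129],"jaw":1},{"delta_rot":[0,0,5.2],"offset":[67,-422,-129],"jaw":1},{"delta_rot":[0,0,5.2],"offset":[67,-422,-129],"jaw":1}]'
python3 - <<'E'
from h import *
m=bot.camera_model("wrist");im=bot.get_image("wrist")[:,:,::-1]
np.save("w4.npy",m,allow_pickle=True)
cv2.imwrite("pics/w4.png",im)
print(proj(m,(.527,-.224,.062)),bot.read_state()['joints'].round(2))
plan([.527,-.225,.17],90)
E
```

```text
time: 8.75
ee_pos: [0.5285, -0.224, 0.1703]
ee_rot: [-0.002, -0.002, 1.0, -0.001]
force: [0.3, 0.0, -1.0]
gripper_width: 0.007
grasp_force: 59.9
[319.79146015 192.45033737] [-0.52  0.17  0.11  1.51 -0.   -0.52]
offset [1.5, -0.9, 0.4] rot [-0.06, -0.18, 0.2]
```

View pics/w4.png

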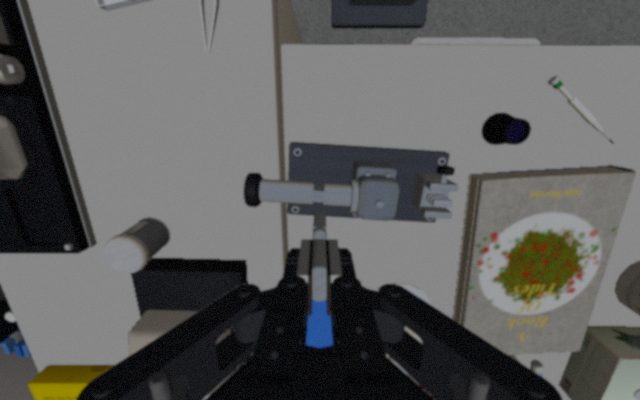

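The wrist picture shows the ram running from the knob (252,191) to the boss (about 352,195), with the narrower flats at about (319,193). The base plate's corners are near (291,144), (449,152), (445,221) and (287,213). I'll zoom in and measure.

Run:
```python
from h import *
im=cv2.imread("pics/w4.png"); m=np.load("w4.npy",allow_pickle=True).item()
g=cv2.cvtColor(im,cv2.COLOR_BGR2GRAY)
x0,y0=235,135
cv2.imwrite("pics/w4c.png",cv2.resize(im[y0:y0+95,x0:x0+160],None,fx=5,fy=5,interpolation=cv2.INTER_CUBIC))
h=cv2.cvtColor(im,cv2.COLOR_BGR2HSV)
d=(g<75).astype(np.uint8)*255
r=np.zeros_like(d); r[138:226,284:455]=255
d&=r; d=cv2.morphologyEx(d,cv2.MORPH_CLOSE,np.ones((9,9)))
c=max(cv2.findContours(d,0,1)[0],key=cv2.contourArea)
W=np.array([onz(m,p[0],.012)[:2]*1000 for p in c],np.float32)
print(cv2.minAreaRect(W),len(c))
# ram width profile: bright columns
for u in range(262,352,2):
    col=g[170:218,u].astype(int); 
    b=np.where(col>95)[0]; print(u,col[8:36:2].tolist())
```

```text
((533.0061645507812, -166.9035186767578), (184.50636291503906, 82.04786682128906), 86.60073852539062) 530
262 [77, 79, 104, 116, 114, 116, 115, 114, 113, 117, 115, 110, 120, 135]
264 [115, 85, 106, 115, 116, 119, 117, 114, 116, 117, 114, 111, 130, 137]
266 [122, 87, 102, 113, 118, 116, 115, 115, 116, 115, 112, 109, 127, 133]
268 [123, 88, 103, 114, 114, 116, 116, 114, 116, 115, 115, 108, 121, 136]
270 [127, 90, 99, 113, 117, 116, 114, 113, 112, 114, 114, 107, 121, 137]
272 [131, 94, 99, 112, 115, 115, 114, 112, 115, 114, 112, 110, 120, 134]
274 [130, 96, 99, 112, 116, 115, 114, 115, 117, 115, 111, 111, 121, 135]
276 [132, 97, 96, 112, 117, 118, 115, 113, 115, 113, 116, 113, 120, 133]
278 [122, 92, 95, 109, 113, 117, 115, 114, 115, 113, 117, 108, 118, 134]
280 [89, 78, 91, 113, 115, 114, 114, 112, 113, 114, 114, 110, 105, 114]
282 [70, 69, 94, 113, 114, 115, 115, 115, 114, 118, 115, 113, 90, 85]
284 [82, 76, 90, 112, 118, 116, 113, 117, 115, 111, 113, 110, 87, 71]
286 [117, 95, 90, 110, 114, 115, 113, 114, 116, 114, 114, 112, 94, 91]
288 [92, 80, 88, 106, 115, 114, 115, 116, 115, 115,
[... 1469 characters left out ...]
332 [52, 51, 52, 77, 100, 113, 116, 113, 114, 117, 115, 116, 113, 98]
334 [52, 53, 54, 74, 100, 114, 115, 111, 113, 117, 116, 113, 115, 102]
336 [53, 49, 50, 76, 100, 111, 113, 115, 116, 117, 116, 116, 110, 102]
338 [51, 53, 52, 73, 97, 113, 115, 115, 114, 117, 117, 116, 115, 105]
340 [49, 51, 50, 69, 95, 112, 114, 113, 116, 115, 116, 116, 114, 104]
342 [51, 52, 52, 65, 97, 113, 116, 114, 113, 119, 118, 116, 115, 104]
344 [53, 55, 51, 69, 96, 112, 117, 114, 115, 118, 117, 114, 111, 108]
346 [55, 54, 54, 65, 93, 111, 113, 113, 112, 114, 118, 115, 116, 107]
348 [53, 52, 47, 62, 93, 109, 115, 116, 116, 116, 115, 117, 115, 108]
350 [49, 51, 50, 58, 88, 103, 112, 109, 109, 110, 111, 107, 104, 95]
```

View pics/w4c.png

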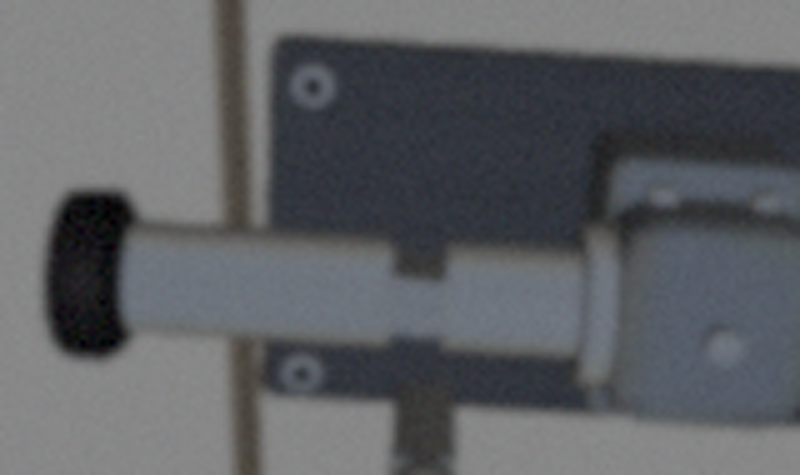

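Run:
```python
from h import *
m=np.load("w4.npy",allow_pickle=True).item()
f=lambda p:(235+p[0]/5,135+p[1]/5)
a,b=f((418,278)),f((418,338)); A=onz(m,a,.062);B=onz(m,b,.062); print("flat edges",A,B,"width",np.linalg.norm(A-B)*1000)
C=(A+B)/2
for n,p in [("flatL",(392,300)),("flatR",(446,300))]: print(n,onz(m,f(p),.062))
P,Q=onz(m,f((313,86)),.012),onz(m,f((302,372)),.012); d=Q-P; print("screws",P,Q,np.degrees(np.arctan2(d[1],d[0]))+90, np.linalg.norm(d))
L=[onz(m,f(p),.06) for p in [(135,228),(580,255),(130,335),(570,358)]]
for i in (0,2): e=L[i+1]-L[i]; print("yaw",np.degrees(np.arctan2(e[1],e[0])))
print("boss",onz(m,f((583,290)),.066),"knob",onz(m,f((50,270)),.055),onz(m,f((128,265)),.062))
Y=np.array([np.cos(np.radians(86.6)),np.sin(np.radians(86.6)),0])
print("C",C); plan([C[0],C[1],.17],86.6)
```

```text
flat edges [ 0.52516758 -0.22513316  0.062     ] [ 0.53723124 -0.2250917   0.062     ] width 12.063736226175717
flatL [ 0.52957027 -0.23005156  0.062     ]
flatR [ 0.52952764 -0.21980535  0.062     ]
screws [ 0.49767931 -0.24804117  0.012     ] [ 0.56414623 -0.25198108  0.012     ] 86.60769058378645 0.06658358018601558
yaw 86.62019304587098
yaw 87.04358876468531
boss [ 0.52610593 -0.19439146  0.066     ] knob [ 0.52607716 -0.29641667  0.055     ] [ 0.52282571 -0.2797118   0.062     ]
C [ 0.53119941 -0.22511243  0.062     ]
offset [-2.7, -1.0, 0.4] rot [-0.07, -0.18, 3.6]
```

Everything agrees: flats 12.1 x 10.3 mm against 11.5 x 10.5, the knob face 71 mm from the flats against 70, and yaw 86.6° from three sources. I'll hover just above and compare prongs with flats in one view.

```bash
python3 -m jog '[{"delta_rot":[-0.1,-0.2,3.6],"offset":[-2.5,-1,20],"jaw":1},{"delta_rot":[-0.1,-0.2,3.6],"offset":[-2.5,-1,45],"jaw":1},{"delta_rot":[-0.1,-0.2,3.6],"offset":[-2.5,-1,62],"jaw":1},{"delta_rot":[-0.1,-0.2,3.6],"offset":[-2.5,-1,62],"jaw":1},{"delta_rot":[-0.1,-0.2,3.6],"offset":[-2.5,-1,62],"jaw":1},{"delta_rot":[-0.1,-0.2,3.6],"offset":[-2.5,-1,62],"jaw":1}]'
python3 - <<'E'
from h import *
m=bot.camera_model("wrist");im=bot.get_image("wrist")[:,:,::-1]
np.save("w5.npy",m,allow_pickle=True)
cv2.imwrite("pics/w5.png",im)
cv2.imwrite("pics/w5c.png",cv2.resize(im[190:310,240:400],None,fx=5,fy=5,interpolation=cv2.INTER_CUBIC))
plan([.5312,-.2251,.108],86.6)
E
```

```text
time: 9.4
ee_pos: [0.5315, -0.2266, 0.1099]
ee_rot: [0.001, 0.03, 1.0, -0.0]
force: [-0.8, 0.1, -1.3]
gripper_width: 0.0069
grasp_force: 59.8
offset [0.5, 1.6, 2.1] rot [-0.04, 0.17, -0.09]
```

View pics/w5c.png

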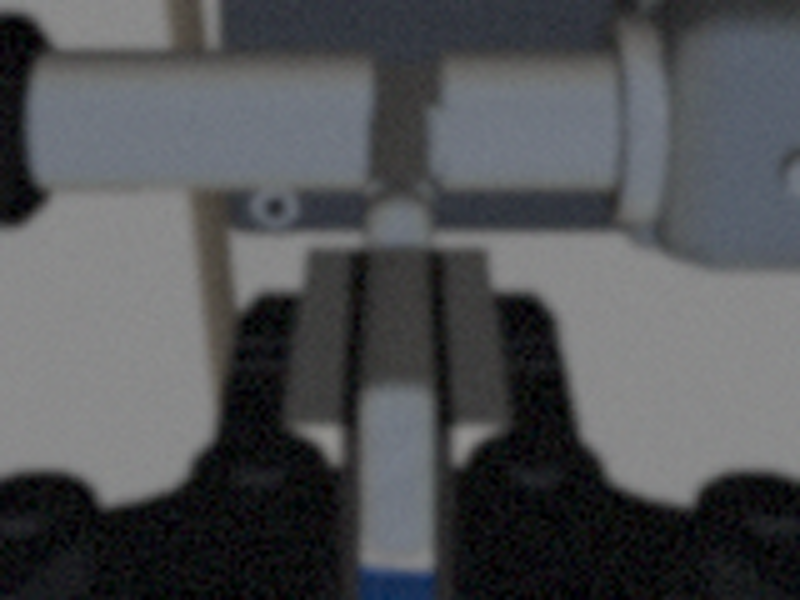

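The crop shows the near prong at crop columns 372–429 over the flats' gap at 372–440. The stop is therefore about 1.2 px short in +y, matching the planned 1.6 mm. The tab's top face spans crop rows 385–565 and the shoulder's outer edge is at row 197. I'll check x from these.

Run:
```python
from h import *
m=np.load("w5.npy",allow_pickle=True).item(); t=np.array([.5315,-.2266,.1099])
f=lambda p:(240+p[0]/5,190+p[1]/5)
z=t[2]+.029
a,b=onz(m,f((398,385)),z),onz(m,f((398,565)),z); print("tab top",a,b,"len",1e3*(b-a)[0],"mid-tcp",1e3*((a+b)/2-t))
for zz in (.113,.115,.117): print("shoulder x-tcp (expect -14.75)",1e3*(onz(m,f((400,197)),zz)-t)[:2])
# ram flat edges again, hidden; ram silhouettes -x at z.06ish and +x
print("prong ends y",[(1e3*(onz(m,f((u,150)),t[2]-.025)-t)[1]).round(2) for u in (372,429)])
# ram upper/lower silhouettes near y of flats: tangent rays -> axis x
c,_=ray(m,(320,200))
def ang(v): 
    d=ray(m,f((340,v)))[1]; return np.arctan2(d[0],-d[2])
u1,u2=ang(52),ang(190); mid=(u1+u2)/2; h=c[2]-.052
print("ram axis x near u340",c[0]+h*np.tan(mid),"radius",h/np.cos(mid)*np.sin((u2-u1)/2))
print("y there",onz(m,f((340,120)),.06))
```

```text
tab top [ 0.52179221 -0.22638718  0.1389    ] [ 0.54245865 -0.22762607  0.1389    ] len 20.66644768339121 mid-tcp [ 0.62543007 -0.40662206 29.        ]
shoulder x-tcp (expect -14.75) [-16.58029315   0.89014113]
shoulder x-tcp (expect -14.75) [-17.55551135   0.94195671]
shoulder x-tcp (expect -14.75) [-18.53072955   0.9937723 ]
prong ends y [np.float64(-3.09), np.float64(4.35)]
ram axis x near u340 0.5310522083029773 radius 0.01066071968581063
y there [ 0.5275686  -0.23525337  0.06      ]
```

```bash
python3 -c "
from h import *
plan([.5309,-.2253,.098],86.6)"
```

```text
offset [0.8, 1.4, 12.1] rot [-0.04, 0.17, -0.09]
```

```bash
python3 -m jog '[{"delta_rot":[0,0.2,-0.1],"offset":[0.8,1.4,6],"jaw":1},{"delta_rot":[0,0.2,-0.1],"offset":[0.8,1.4,9],"jaw":1},{"delta_rot":[0,0.2,-0.1],"offset":[0.8,1.4,12],"jaw":1},{"delta_rot":[0,0.2,-0.1],"offset":[0.8,1.4,12],"jaw":1},{"delta_rot":[0,0.2,-0.1],"offset":[0.8,1.4,13.5],"jaw":1},{"delta_rot":[0,0.2,-0.1],"offset":[0.8,1.4,15],"jaw":1},{"delta_rot":[0,0.2,-0.1],"offset":[0.8,1.4,16],"jaw":1},{"delta_rot":[0,0.2,-0.1],"offset":[0.8,1.4,17],"jaw":1},{"delta_rot":[0,0.2,-0.1],"offset":[0.8,1.4,17],"jaw":1}]'
python3 -c "
from h import *
plan([.5309,-.2253,.098],86.6)"
```

```text
time: 10.35
ee_pos: [0.5297, -0.2249, 0.0911]
ee_rot: [-0.002, 0.03, 1.0, 0.0]
force: [0.2, 0.7, -0.4]
gripper_width: 0.0068
grasp_force: 59.8
offset [-1.2, -0.3, -7.0] rot [0.04, -0.2, -0.02]
```

No contact force at 0.091, which is below riding height, so the prongs are entering. I'll continue in small steps.

```bash
python3 -m jog '[{"delta_rot":[0,0,0],"offset":[-0.6,0,1],"jaw":1},{"delta_rot":[0,0,0],"offset":[-0.6,0,2],"jaw":1},{"delta_rot":[0,0,0],"offset":[-0.6,0,3],"jaw":1},{"delta_rot":[0,0,0],"offset":[-0.6,0,4],"jaw":1},{"delta_rot":[0,0,0],"offset":[-0.6,0,4],"jaw":1}]'
```

```text
time: 10.85
ee_pos: [0.5303, -0.2249, 0.0869]
ee_rot: [-0.002, 0.03, 1.0, 0.0]
force: [-0.4, -1.5, -0.1]
gripper_width: 0.0065
grasp_force: 59.8
```

```bash
python3 -m jog '[{"delta_rot":[0,0,0],"offset":[0,0,1.5],"jaw":1},{"delta_rot":[0,0,0],"offset":[0,0,3],"jaw":1},{"delta_rot":[0,0,0],"offset":[0,0,4.5],"jaw":1},{"delta_rot":[0,0,0],"offset":[0,0,6],"jaw":1},{"delta_rot":[0,0,0],"offset":[0,0,7.5],"jaw":1},{"delta_rot":[0,0,0],"offset":[0,0,9],"jaw":1},{"delta_rot":[0,0,0],"offset":[0,0,9],"jaw":1}]'
python3 -m jog '[{"delta_rot":[0,0,0],"offset":[0,0,1],"jaw":1},{"delta_rot":[0,0,0],"offset":[0,0,2],"jaw":1},{"delta_rot":[0,0,0],"offset":[0,0,2],"jaw":1}]'
```

```text
time: 11.55
ee_pos: [0.5302, -0.2248, 0.0778]
ee_rot: [-0.002, 0.03, 1.0, 0.001]
force: [-0.4, 0.5, -1.1]
gripper_width: 0.0072
grasp_force: 59.8
time: 11.85
ee_pos: [0.5303, -0.2249, 0.076]
ee_rot: [-0.002, 0.03, 1.0, 0.0]
force: [-0.7, -0.5, -1.4]
gripper_width: 0.0071
grasp_force: 59.8
```

Smooth so far; home is expected at about 0.073.

```bash
python3 -m jog '[{"delta_rot":[0,0,0],"offset":[0,0,0.7],"jaw":1},{"delta_rot":[0,0,0],"offset":[0,0,1.4],"jaw":1},{"delta_rot":[0,0,0],"offset":[0,0,2],"jaw":1},{"delta_rot":[0,0,0],"offset":[0,0,2],"jaw":1}]'
python3 -m jog '[{"delta_rot":[0,0,0],"offset":[0,0,0.4],"jaw":1},{"delta_rot":[0,0,0],"offset":[0,0,0.8],"jaw":1},{"delta_rot":[0,0,0],"offset":[0,0,0.8],"jaw":1}]'
```

```text
time: 12.25
ee_pos: [0.5303, -0.2249, 0.0741]
ee_rot: [-0.002, 0.03, 1.0, 0.0]
force: [-0.4, 0.2, -0.3]
gripper_width: 0.0068
grasp_force: 59.8
time: 12.55
ee_pos: [0.5303, -0.2249, 0.0733]
ee_rot: [-0.002, 0.03, 1.0, 0.0]
force: [-0.3, -0.5, -1.2]
gripper_width: 0.0072
grasp_force: 59.8
```

```bash
python3 -m jog '[{"delta_rot":[0,0,0],"offset":[0,0,0.3],"jaw":1},{"delta_rot":[0,0,0],"offset":[0,0,0.6],"jaw":1},{"delta_rot":[0,0,0],"offset":[0,0,0.6],"jaw":1}]'
python3 -m jog '[{"delta_rot":[0,0,0],"offset":[0,0,0.3],"jaw":1},{"delta_rot":[0,0,0],"offset":[0,0,0.6],"jaw":1},{"delta_rot":[0,0,0],"offset":[0,0,0.6],"jaw":1}]'
```

```text
time: 12.85
ee_pos: [0.5304, -0.2249, 0.0728]
ee_rot: [-0.002, 0.03, 1.0, 0.0]
force: [0.5, -0.4, -0.2]
gripper_width: 0.0069
grasp_force: 59.9
time: 13.15
ee_pos: [0.5304, -0.225, 0.0728]
ee_rot: [-0.001, 0.03, 1.0, 0.0]
force: [-0.2, 0.3, 2.6]
gripper_width: 0.0069
grasp_force: 60.3
```

```bash
python3 -m jog '[{"delta_rot":[0,0,0],"offset":[0,0,0.4],"jaw":1},{"delta_rot":[0,0,0],"offset":[0,0,0.4],"jaw":1}]'
python3 -m jog '[{"delta_rot":[0,0,0],"offset":[0,0,0.5],"jaw":1},{"delta_rot":[0,0,0],"offset":[0,0,0.5],"jaw":1}]'
```

```text
time: 13.35
ee_pos: [0.5305, -0.225, 0.0728]
ee_rot: [-0.001, 0.03, 1.0, 0.0]
force: [-1.3, 1.0, 3.7]
gripper_width: 0.0069
grasp_force: 60.7
time: 13.55
ee_pos: [0.5305, -0.225, 0.0728]
ee_rot: [-0.001, 0.03, 1.0, 0.0]
force: [-2.2, 1.6, 6.9]
gripper_width: 0.0071
grasp_force: 60.9
```

```bash
python3 -m jog '[{"delta_rot":[0,0,0],"offset":[0,0,0.8],"jaw":1},{"delta_rot":[0,0,0],"offset":[0,0,1],"jaw":1},{"delta_rot":[0,0,0],"offset":[0,0,1],"jaw":1}]'
python3 -m jog '[{"delta_rot":[0,0,0],"offset":[0,0,-1.2],"jaw":1},{"delta_rot":[0,0,0],"offset":[0,0,-2.2],"jaw":1},{"delta_rot":[0,0,0],"offset":[0,0,-2.2],"jaw":0.7},{"delta_rot":[0,0,0],"offset":[0,0,-2.2],"jaw":0.5},{"delta_rot":[0,0,0],"offset":[0,0,-2.2],"jaw":0.3},{"delta_rot":[0,0,0],"offset":[0,0,-2.2],"jaw":0.3},{"delta_rot":[0,0,0],"offset":[0,0,-2.2],"jaw":0.3}]'
```

```text
time: 13.85
ee_pos: [0.5305, -0.225, 0.0727]
ee_rot: [-0.001, 0.03, 1.0, 0.0]
force: [-3.6, 1.0, 9.6]
gripper_width: 0.0069
grasp_force: 61.5
time: 14.55
ee_pos: [0.5303, -0.2249, 0.0722]
ee_rot: [-0.002, 0.03, 1.0, 0.0]
force: [1.0, 0.5, 0.1]
gripper_width: 0.0298
grasp_force: 0.0
```

The stop is home: it halted at 0.0728 against 0.073 expected, taking about 10 N. I'll lift off, shut the fingers, move behind the knob and turn 90° so that the flat finger side does the pushing.

```bash
python3 -m jog '[{"delta_rot":[0,0,0],"offset":[0,0,-10],"jaw":0.3},{"delta_rot":[0,0,0],"offset":[0,0,-40],"jaw":0.3},{"delta_rot":[0,0,0],"offset":[0,0,-90],"jaw":0.3},{"delta_rot":[0,0,0],"offset":[0,0,-90],"jaw":1},{"delta_rot":[0,0,90],"offset":[-1,-101,-90],"jaw":1},{"delta_rot":[0,0,90],"offset":[-1,-101,-90],"jaw":1},{"delta_rot":[0,0,90],"offset":[-1,-101,-90],"jaw":1},{"delta_rot":[0,0,90],"offset":[-1,-101,-90],"jaw":1},{"delta_rot":[0,0,90],"offset":[-1,-101,-90],"jaw":1},{"delta_rot":[0,0,90],"offset":[-1,-101,-90],"jaw":1},{"delta_rot":[0,0,90],"offset":[-1,-101,-90],"jaw":1},{"delta_rot":[0,0,90],"offset":[-1,-101,-90],"jaw":1},{"delta_rot":[0,0,90],"offset":[-1,-101,-90],"jaw":1},{"delta_rot":[0,0,90],"offset":[-1,-101,-90],"jaw":1},{"delta_rot":[0,0,90],"offset":[-1,-101,-90],"jaw":1},{"delta_rot":[0,0,90],"offset":[-1,-101,-90],"jaw":1},{"delta_rot":[0,0,90],"offset":[-1,-101,-90],"jaw":1}]'
python3 - <<'E'
from h import *
print(bot.read_state()['joints'].round(2))
plan([.5255,-.3258,.038],176.6)
im=bot.get_image("wrist")[:,:,::-1];cv2.imwrite("pics/w6.png",im)
m=bot.camera_model("wrist"); np.save("w6.npy",m,allow_pickle=True)
g=cv2.cvtColor(im,cv2.COLOR_BGR2GRAY)
# expected pixel of stop top centre / knob face / stop prong
for p in [(.5315,-.225,.102),(.5273,-.2949,.069),(.533,-.193,.068)]: print(proj(m,p))
E
```

```text
time: 16.25
ee_pos: [0.5259, -0.3261, 0.1631]
ee_rot: [-0.001, 0.727, 0.686, -0.001]
force: [0.4, -0.4, 0.4]
gripper_width: 0.0001
grasp_force: 0.0
[-0.66  0.29  0.24  1.52 -0.    0.97]
offset [0.2, -0.1, 125.1] rot [-0.13, -0.0, 0.08]
[318.4333967   71.75571798]
[318.46345082 164.09734697]
[318.08846531  29.24174403]
```

```bash
python3 -m jog '[{"delta_rot":[0,0,0],"offset":[0,0,40],"jaw":1},{"delta_rot":[0,0,0],"offset":[0,0,80],"jaw":1},{"delta_rot":[0,0,0],"offset":[0,0,110],"jaw":1},{"delta_rot":[0,0,0],"offset":[0,0,125],"jaw":1},{"delta_rot":[0,0,0],"offset":[0,0,125],"jaw":1},{"delta_rot":[0,0,0],"offset":[0,0,125],"jaw":1},{"delta_rot":[0,0,0],"offset":[10,0,125],"jaw":1},{"delta_rot":[0,0,0],"offset":[13,0,125],"jaw":1},{"delta_rot":[0,0,0],"offset":[15,0,125],"jaw":1},{"delta_rot":[0,0,0],"offset":[15,0,125],"jaw":1}]'
python3 - <<'E'
from h import *
im=cv2.imread("pics/w6.png");g=cv2.cvtColor(im,cv2.COLOR_BGR2GRAY)
for r in range(50,100,4): print(r,g[r,296:344:3].tolist())
E
```

```text
time: 17.3
ee_pos: [0.5267, -0.3106, 0.0385]
ee_rot: [-0.001, 0.728, 0.686, -0.001]
force: [-1.0, -0.3, -0.1]
gripper_width: 0.0002
grasp_force: 0.0
50 [61, 55, 49, 84, 117, 117, 119, 120, 119, 120, 113, 98, 59, 53, 54, 55]
54 [55, 50, 53, 80, 112, 117, 113, 119, 120, 117, 114, 99, 57, 55, 54, 55]
58 [53, 55, 51, 77, 114, 118, 119, 118, 119, 116, 116, 94, 60, 56, 52, 55]
62 [55, 56, 54, 76, 117, 120, 117, 119, 120, 119, 114, 99, 54, 52, 52, 59]
66 [55, 54, 53, 79, 113, 114, 118, 117, 116, 117, 111, 96, 59, 57, 56, 51]
70 [52, 52, 59, 98, 115, 117, 118, 117, 118, 118, 121, 119, 102, 56, 52, 54]
74 [57, 59, 108, 114, 121, 117, 120, 118, 116, 119, 118, 123, 110, 104, 65, 51]
78 [48, 58, 107, 108, 109, 110, 109, 113, 109, 108, 108, 109, 100, 108, 73, 53]
82 [54, 55, 77, 78, 54, 60, 64, 69, 66, 64, 55, 49, 80, 80, 55, 56]
86 [55, 57, 51, 65, 106, 115, 117, 117, 119, 115, 112, 91, 56, 56, 57, 55]
90 [56, 54, 55, 71, 111, 118, 118, 116, 119, 115, 113, 94, 61, 53, 54, 54]
94 [57, 54, 54, 71, 113, 120, 117, 116, 118, 115, 115, 91, 58, 57, 52, 56]
98 [55, 58, 57, 72, 114, 120, 120, 117, 118, 117, 114, 90, 58, 52, 54, 56]
```

Run:
```python
from h import *
im=cv2.imread("pics/w6.png");m=np.load("w6.npy",allow_pickle=True).item();g=cv2.cvtColor(im,cv2.COLOR_BGR2GRAY)
Y=np.array([.0593,.9982,0]);X=np.array([.9982,-.0593,0]);o=np.array([.5315,-.225,0])
P=lambda x,y,z:proj(m,o+X*x/1e3+Y*y/1e3+[0,0,z/1e3]).round(1).tolist()
print("tab top",P(-10,4,102),P(10,-4,102),"shoulder",P(-14.75,4,71),P(14.75,-4,71),"riding top",P(-10,4,123),P(10,-4,123),"ram",P(-11,-30,52),P(11,-30,52))
for r in range(64,92,2): print(r,g[r,298:344:2].tolist())
```

```text
tab top [303.4, 65.2] [333.3, 78.3] shoulder [299.4, 69.9] [337.5, 81.2] riding top [301.4, 61.0] [334.9, 75.7] ram [306.0, 114.7] [331.2, 114.8]
64 [56, 51, 47, 60, 93, 116, 118, 118, 117, 119, 120, 116, 120, 115, 115, 106, 83, 58, 53, 58, 56, 52, 55]
66 [55, 54, 53, 64, 96, 113, 116, 114, 118, 115, 117, 116, 117, 112, 111, 102, 84, 59, 54, 58, 56, 51, 55]
68 [54, 54, 60, 64, 99, 108, 109, 111, 110, 107, 110, 108, 112, 110, 110, 108, 97, 76, 57, 55, 57, 55, 56]
70 [53, 56, 59, 75, 111, 115, 118, 121, 118, 118, 117, 118, 116, 118, 121, 122, 119, 102, 63, 55, 52, 57, 53]
72 [54, 65, 84, 92, 115, 115, 119, 118, 121, 118, 115, 117, 120, 117, 116, 124, 120, 112, 87, 74, 55, 54, 56]
74 [58, 71, 108, 104, 117, 121, 120, 120, 120, 122, 121, 116, 118, 117, 118, 120, 121, 110, 103, 98, 65, 55, 52]
76 [61, 76, 113, 110, 118, 120, 117, 119, 115, 118, 118, 118, 115, 117, 114, 119, 118, 110, 106, 108, 69, 52, 58]
78 [56, 77, 107, 112, 107, 109, 109, 110, 109, 112, 112, 109, 109, 109, 108, 111, 108, 100, 107, 107, 73, 55, 52]
80 [52, 64, 100, 107, 91, 74, 72, 75, 74, 70, 73, 73, 76, 74, 74, 75, 73, 91, 106, 93, 62, 54, 56]
82 [53, 59, 77, 77, 73, 54, 55, 66, 64, 66, 68, 66, 66, 68, 55, 46, 60, 80, 81, 76, 55, 57, 51]
84 [52, 52, 56, 53, 65, 72, 79, 105, 107, 110, 107, 106, 104, 102, 81, 73, 56, 52, 52, 53, 55, 56, 56]
86 [59, 56, 51, 59, 85, 106, 113, 115, 117, 118, 115, 119, 118, 116, 112, 97, 76, 56, 58, 57, 57, 53, 54]
88 [55, 56, 52, 60, 90, 113, 115, 118, 115, 117, 117, 117, 119, 116, 112, 106, 80, 53, 55, 55, 54, 54, 53]
90 [54, 54, 55, 60, 93, 111, 119, 118, 118, 118, 115, 119, 116, 117, 113, 106, 80, 61, 55, 57, 54, 58, 55]
```

```bash
python3 -m jog '[{"delta_rot":[0,0,0],"offset":[1,0,0],"jaw":1},{"delta_rot":[0,0,0],"offset":[2,0,0],"jaw":1},{"delta_rot":[0,0,0],"offset":[3,0,0],"jaw":1},{"delta_rot":[0,0,0],"offset":[4,0,0],"jaw":1},{"delta_rot":[0,0,0],"offset":[4,0,0],"jaw":1}]'
```

```text
time: 17.8
ee_pos: [0.5263, -0.3067, 0.0373]
ee_rot: [-0.002, 0.728, 0.686, -0.001]
force: [0.2, 0.8, -0.5]
gripper_width: 0.0002
grasp_force: 0.0
```

The numbers fit a stop standing upright and fully home: tab rows 68–79 and about 28 px wide, expected 65–78 and 30, where riding would be 33.5. I'll push on slowly.

```bash
python3 -m jog '[{"delta_rot":[0,0,0],"offset":[1.5,0,0],"jaw":1},{"delta_rot":[0,0,0],"offset":[3,0,0],"jaw":1},{"delta_rot":[0,0,0],"offset":[4.5,0,0],"jaw":1},{"delta_rot":[0,0,0],"offset":[6,0,0],"jaw":1},{"delta_rot":[0,0,0],"offset":[7.5,0,0],"jaw":1},{"delta_rot":[0,0,0],"offset":[9,0,0],"jaw":1}]'
```

```text
time: 18.4
ee_pos: [0.5267, -0.3003, 0.0375]
ee_rot: [0.0, 0.728, 0.685, -0.003]
force: [-0.4, -6.7, -2.5]
gripper_width: 0.0001
grasp_force: 3.0
```

```bash
python3 -m jog '[{"delta_rot":[0,0,0],"offset":[1.5,0,0],"jaw":1},{"delta_rot":[0,0,0],"offset":[3,0,0],"jaw":1},{"delta_rot":[0,0,0],"offset":[4.5,0,0],"jaw":1},{"delta_rot":[0,0,0],"offset":[6,0,0],"jaw":1},{"delta_rot":[0,0,0],"offset":[7.5,0,0],"jaw":1},{"delta_rot":[0,0,0],"offset":[9,0,0],"jaw":1},{"delta_rot":[0,0,0],"offset":[10.5,0,0],"jaw":1},{"delta_rot":[0,0,0],"offset":[12,0,0],"jaw":1},{"delta_rot":[0,0,0],"offset":[13,0,0],"jaw":1},{"delta_rot":[0,0,0],"offset":[14,0,0],"jaw":1},{"delta_rot":[0,0,0],"offset":[14,0,0],"jaw":1}]'
```

```text
time: 19.5
ee_pos: [0.5275, -0.2862, 0.0375]
ee_rot: [0.0, 0.728, 0.685, -0.003]
force: [-0.8, -5.4, -1.7]
gripper_width: 0.0001
grasp_force: 2.8
```

```bash
python3 -m jog '[{"delta_rot":[0,0,0],"offset":[1,0,0],"jaw":1},{"delta_rot":[0,0,0],"offset":[2,0,0],"jaw":1},{"delta_rot":[0,0,0],"offset":[3,0,0],"jaw":1},{"delta_rot":[0,0,0],"offset":[4,0,0],"jaw":1},{"delta_rot":[0,0,0],"offset":[4,0,0],"jaw":1}]'
python3 -m jog '[{"delta_rot":[0,0,0],"offset":[0.8,0,0],"jaw":1},{"delta_rot":[0,0,0],"offset":[1.5,0,0],"jaw":1},{"delta_rot":[0,0,0],"offset":[1.5,0,0],"jaw":1}]'
```

```text
time: 20.0
ee_pos: [0.5278, -0.2822, 0.0375]
ee_rot: [0.0, 0.728, 0.685, -0.003]
force: [0.6, -5.5, -2.8]
gripper_width: 0.0001
grasp_force: 2.8
time: 20.3
ee_pos: [0.5279, -0.2808, 0.0375]
ee_rot: [0.0, 0.728, 0.685, -0.003]
force: [0.1, -5.6, -2.0]
gripper_width: 0.0001
grasp_force: 2.9
```

```bash
J='import sys'; python3 -m jog '[{"delta_rot":[0,0,0],"offset":[0.7,0,0],"jaw":1},{"delta_rot":[0,0,0],"offset":[1.2,0,0],"jaw":1},{"delta_rot":[0,0,0],"offset":[1.2,0,0],"jaw":1}]'
python3 -m jog '[{"delta_rot":[0,0,0],"offset":[0.6,0,0],"jaw":1},{"delta_rot":[0,0,0],"offset":[1,0,0],"jaw":1},{"delta_rot":[0,0,0],"offset":[1,0,0],"jaw":1}]'
```

```text
time: 20.6
ee_pos: [0.5279, -0.2796, 0.0375]
ee_rot: [0.0, 0.728, 0.685, -0.003]
force: [-0.1, -5.5, -1.6]
gripper_width: 0.0003
grasp_force: 2.9
time: 20.9
ee_pos: [0.528, -0.2786, 0.0375]
ee_rot: [0.0, 0.728, 0.685, -0.003]
force: [0.5, -6.0, -2.5]
gripper_width: 0.0
grasp_force: 2.9
```

```bash
python3 -m jog '[{"delta_rot":[0,0,0],"offset":[0.6,0,0],"jaw":1},{"delta_rot":[0,0,0],"offset":[1,0,0],"jaw":1},{"delta_rot":[0,0,0],"offset":[1,0,0],"jaw":1}]'
python3 -m jog '[{"delta_rot":[0,0,0],"offset":[0.6,0,0],"jaw":1},{"delta_rot":[0,0,0],"offset":[1,0,0],"jaw":1},{"delta_rot":[0,0,0],"offset":[1,0,0],"jaw":1}]'
```

```text
time: 21.2
ee_pos: [0.528, -0.2778, 0.0375]
ee_rot: [0.0, 0.728, 0.685, -0.003]
force: [-0.5, -6.8, -2.1]
gripper_width: 0.0001
grasp_force: 3.1
time: 21.5
ee_pos: [0.5281, -0.2773, 0.0375]
ee_rot: [0.001, 0.728, 0.685, -0.003]
force: [-0.2, -6.7, -2.7]
gripper_width: -0.0001
grasp_force: 3.6
```

```bash
python3 -m jog '[{"delta_rot":[0,0,0],"offset":[0.6,0,0],"jaw":1},{"delta_rot":[0,0,0],"offset":[1,0,0],"jaw":1},{"delta_rot":[0,0,0],"offset":[1,0,0],"jaw":1}]'
python3 -m jog '[{"delta_rot":[0,0,0],"offset":[0.6,0,0],"jaw":1},{"delta_rot":[0,0,0],"offset":[1,0,0],"jaw":1},{"delta_rot":[0,0,0],"offset":[1,0,0],"jaw":1}]'
```

```text
time: 21.8
ee_pos: [0.5281, -0.2773, 0.0375]
ee_rot: [0.001, 0.729, 0.685, -0.004]
force: [-1.7, -9.0, -2.6]
gripper_width: 0.0001
grasp_force: 4.6
time: 22.1
ee_pos: [0.5281, -0.2773, 0.0375]
ee_rot: [0.002, 0.729, 0.685, -0.005]
force: [-0.6, -11.1, -4.7]
gripper_width: -0.0002
grasp_force: 5.6
```

The ram has stopped and the force is rising, so the stop is bearing. I'll firm it up to about 18 N.

```bash
python3 -m jog '[{"delta_rot":[0,0,0],"offset":[1,0,0],"jaw":1},{"delta_rot":[0,0,0],"offset":[2,0,0],"jaw":1},{"delta_rot":[0,0,0],"offset":[3,0,0],"jaw":1},{"delta_rot":[0,0,0],"offset":[3,0,0],"jaw":1},{"delta_rot":[0,0,0],"offset":[3,0,0],"jaw":1}]'
```

```text
time: 22.6
ee_pos: [0.528, -0.2773, 0.0377]
ee_rot: [0.004, 0.729, 0.684, -0.007]
force: [-1.1, -17.0, -6.7]
gripper_width: -0.0001
grasp_force: 8.6
```

```bash
python3 -m jog '[{"delta_rot":[0,0,0],"offset":[1,0,0],"jaw":1},{"delta_rot":[0,0,0],"offset":[1,0,0],"jaw":1},{"delta_rot":[0,0,0],"offset":[-4,0,0],"jaw":1},{"delta_rot":[0,0,0],"offset":[-10,0,0],"jaw":1},{"delta_rot":[0,0,0],"offset":[-20,0,0],"jaw":1},{"delta_rot":[0,0,0],"offset":[-40,0,0],"jaw":1},{"delta_rot":[0,0,0],"offset":[-42,0,0],"jaw":1},{"delta_rot":[0,0,0],"offset":[-42,0,-40],"jaw":1},{"delta_rot":[0,0,0],"offset":[-42,0,-90],"jaw":1},{"delta_rot":[0,0,0],"offset":[-42,0,-125],"jaw":1},{"delta_rot":[0,0,0],"offset":[-42,0,-125],"jaw":1},{"delta_rot":[0,0,0],"offset":[-42,0,-125],"jaw":1}]'
python3 - <<'E'
from h import *
m=bot.camera_model("wrist");im=bot.get_image("wrist")[:,:,::-1];cv2.imwrite("pics/w7.png",im);g=cv2.cvtColor(im,cv2.COLOR_BGR2GRAY)
Y=np.array([.0593,.9982,0]);X=np.array([.9982,-.0593,0]);o=np.array([.5315,-.225,0])+.0266*Y
P=lambda x,y,z:proj(m,o+X*x/1e3+Y*y/1e3+[0,0,z/1e3]).round(1)
a,b=P(-10,4,102),P(10,-4,102);print("tab top",a,b,"shoulder",P(-14.75,4,71),P(14.75,-4,71),"knob",P(0,-70,60))
r0=int(a[1])
for r in range(max(r0-10,0),r0+26,2): print(r,g[r,int(a[0])-8:int(b[0])+10:2].tolist())
E
```

```text
time: 23.8
ee_pos: [0.5274, -0.312, 0.1643]
ee_rot: [0.0, 0.728, 0.686, -0.0]
force: [0.8, 0.1, -1.3]
gripper_width: -0.0001
grasp_force: 0.0
tab top [301.4  44.3] [331.9  57.9] shoulder [297.6  52. ] [336.3  63.6] knob [317.3 147.5]
34 [91, 95, 90, 93, 95, 94, 91, 93, 95, 96, 96, 92, 95, 93, 97, 91, 94, 95, 93, 95, 94, 89, 90, 91]
36 [87, 93, 87, 93, 94, 93, 92, 92, 91, 95, 95, 94, 95, 90, 92, 92, 94, 94, 93, 93, 92, 86, 82, 84]
38 [79, 88, 91, 90, 94, 91, 90, 93, 90, 92, 92, 92, 91, 90, 93, 91, 92, 92, 92, 91, 90, 82, 80, 75]
40 [73, 82, 84, 89, 93, 92, 88, 90, 91, 92, 90, 89, 92, 92, 91, 89, 93, 88, 91, 90, 90, 82, 79, 71]
42 [73, 66, 75, 79, 85, 86, 86, 84, 87, 87, 86, 86, 84, 85, 87, 86, 88, 83, 84, 82, 82, 72, 61, 58]
44 [84, 54, 56, 61, 73, 78, 83, 90, 96, 97, 99, 99, 100, 97, 97, 98, 94, 86, 79, 72, 70, 56, 52, 56]
46 [88, 65, 55, 75, 93, 108, 109, 111, 117, 118, 117, 117, 115, 118, 120, 119, 117, 115, 106, 95, 81, 65, 51, 75]
48 [88, 79, 78, 100, 111, 112, 119, 121, 120, 122, 121, 118, 120, 120, 117, 119, 120, 124, 118, 105, 98, 83, 67, 83]
50 [65, 63, 81, 101, 111, 112, 121
[... 365 characters left out ...]
2, 111, 116, 116, 111, 111, 111, 112, 111, 109, 98, 112, 107, 67, 51]
58 [59, 54, 61, 97, 116, 108, 81, 76, 81, 78, 78, 80, 80, 76, 77, 78, 76, 77, 75, 90, 112, 109, 68, 57]
60 [55, 52, 57, 90, 112, 109, 77, 50, 48, 46, 43, 45, 50, 51, 48, 44, 46, 47, 56, 98, 113, 100, 63, 54]
62 [55, 51, 52, 77, 95, 102, 81, 55, 47, 46, 45, 49, 46, 46, 47, 48, 47, 49, 62, 97, 97, 85, 56, 55]
64 [55, 55, 57, 69, 68, 65, 64, 61, 65, 76, 80, 82, 77, 81, 78, 78, 64, 59, 62, 65, 63, 74, 58, 52]
66 [52, 54, 53, 55, 50, 54, 84, 106, 113, 113, 114, 114, 115, 112, 116, 110, 110, 96, 68, 49, 46, 49, 55, 51]
68 [57, 53, 52, 55, 55, 67, 102, 116, 120, 118, 118, 120, 120, 120, 118, 119, 115, 103, 74, 58, 52, 53, 54, 56]
```

The tab top ends at row 57 and the shoulder at row 63, against 58 and 63.6 predicted. The stop is upright, fully home and against the boss, and the arm is clear.

```bash
python3 -c "
from bench import bot
print(bot.hand_in())"
```

```text
the job is handed in; nothing more can be done
None
```

The middle stop is fully home on the ram's flats, the ram is pushed in until the stop bore on the boss at about 18 N, and the job was handed in with the arm clear at about 24 s.

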